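# Hang and lock the solder dross pot in its bayonet holder

### The arm

A 6-joint arm with a two-finger parallel gripper is mounted at the origin on the work surface. World frame = base frame: x ahead of the robot, y to its left, z up, the work surface at z = 0. Lengths are in m, angles in rad, forces in N, time in s.
With the tool pointing down it reaches from about 0.425 to 0.95 m from the base axis. Payload 3.5 kg.
Tool frame: the origin (TCP) lies at the very end of the fingers, on their centre line; the grasp point (between the pads) lies 19 mm behind it; z points along the fingers, y is the direction in which the jaws open and shut (so a half turn about z gives the same grasp; the last joint's range is limited). The gripper opens to 85 mm and grips with 20 to 120 N. Pads are 22 mm wide; open, the fingers measure 114 mm over their backs; the gripper's body (76 mm by 85 mm) begins 54 mm behind the grasp point. The pads swing forward as they close: fully open they stand 13 mm farther back than shut.
Start: joints at [1.182, 0.286, 1.577, -0, 1.279, -0.15], TCP at [0.16, 0.656, 0.231] pointing down, gripper open.
Joint ranges: [-2.77, 2.77], [-0.9, 2.22], [0.21, 2.48], [-1.53, 4.67], [0.24, 2.81], [-2.84, 2.84]. Speed limits (rad/s): [2.79, 2.79, 3.14, 3.14, 3.14, 3.14].

### API

Orientations are given as a unit quaternion [x, y, z, w].
In Python, from plant import ctrl, eyes, ticket gives the robot as it stands.
- The arm moves only by the tool send_rows, never from a script. Its arguments are lists of equal length, an entry for each row: "translation": the shift along the tool's x, y, z in units of 30 mm (1.0 is 30 mm), a list of three; "rotation": the turn, a rotation vector about the tool's x, y, z in units of 5 degrees (1.0 is 5 degrees), a list of three; "grip": the finger opening in mm, from 0 to 85.4. A call has 1 to 5 rows; each row shifts and turns the commanded pose from where the row before left it, along the tool's axes as they then stand; what a row does not reach is not made up. A row lasts 1/8 s, in which the tool goes at most 62.5 mm and 10.7 degrees, less where a joint would pass 70% of its speed; a pose out of reach is approached as far as the arm can. A call is refused whole if a number of a shift passes 1 or a number of a turn 1, either way. A call with a gripper value outside its range is refused whole. The fingers move at their own pace and stop on an object; "squeeze" is the grip in N (left out, the last holds). Time passes only in rows, so rows that do not move let the fingers close. It gives the time, the measured TCP pose, the force and the opening at its end, in the units of the state.
- ctrl.get_state(): the state, without advancing time (a new reading comes with each control period).
- eyes.read_camera(name): name is "scene" or "side" or "wrist"; returns a dict with "image" (420x560x3 uint8, blue, green, red), "mtx" (3x3 intrinsics, pixels), "xyz" and "orientation" of the camera in the world; the wrist camera has in their place "hand_eye" (4x4, takes a point from camera to tool coordinates, whose origin is the TCP and whose axes are the flange's). Camera axes: x right, y down, z forward; pixel columns grow to the right and rows downward; lengths in m; the calibration is good to about 2 mm. A picture is of the moment at which its call begins: read the wrist's pose just before it. There is no depth.
- ticket.sign_off(): hands the job in, once; it reports no verdict.
The state is a dict: "time": time; "qpos": joint angles; "dq": joint speeds; "joint_efforts": joint torques, N m; "eef_pos": TCP position; "tcp_rot": TCP orientation; "contact_force": force on the tool from outside, world axes, zero at the start; "wrist_torque": the same for the moment, N m; "opening": opening from 0.0 (shut) to 1.0 (fully open).
Only numpy, scipy, OpenCV 4.12 (cv2) and the standard library are available. Lean on these libraries where they do the work, as an engineer would, in place of code of your own. Each camera call takes 0.05 s, during which the arm holds its last target. There are 200 camera calls.

### The job

Hang the steel solder dross pot in the ring of the bolted-down holder: lower it so that its two side lugs pass down through the two gaps in the ring and rest on the hidden track inside, then turn it clockwise (seen from above), pressing lightly downward, until you feel both lugs drop fully into the locking notches, and let go of it there. Keep the pot upright, feel for the notch gently and never force the pot against the holder, and leave the other things on the bench where they are.

Things in the scene. Friction and masses are not known exactly. Their poses are not given: they have to be found in the camera images.
- pot_grip (a point): Centre of the black upright grip fin on top of the steel dross pot, on the pot's axis, 94 mm above its underside. The fin is 36 mm long (along the pot's x), 12 mm thick (along y) and stands from 69 to 113 mm above the underside. z is up.
- pot: Solder dross pot: closed steel cylinder, 52 mm diameter, 70 mm high without the fin, 0.25 to 0.5 kg, standing upright on the bench at the start. Origin: centre of its underside; z up, x along the fin. Turned by half a turn it is the same.
- pot_lug (a point): Middle of one of the two equal lugs on the pot's side, at +x and -x, in line with the fin. Each reaches out to 36 mm from the pot's axis, is 9 mm wide and lies from 46 to 52 mm above the underside (this point: 49 mm up, 31 mm out).
- holder: Fixed bayonet holder: 150 x 130 mm base plate on the bench, four posts, and a level aluminium ring, 92 mm outer diameter, with a 57 mm hole. Origin: centre of the plate's underside, on the ring's axis, z up. Heights here are above the bench.
- holder_mouth (a point): Centre of the hole at the ring's top face, 80 mm up; axes as the holder's. The top 4.5 mm is an inward flange, cut by two gaps about 13 mm wide at the holder's +x and -x: the pot goes in with its fin along the holder's x (either way round).
- holder_track (a point): Centre of the ring at the height of the hidden track under the flange, 66 mm up (channel 77 mm inner diameter, 3.5 mm play over the lugs). Lugs resting on the track: pot underside 20 mm up, pot_grip 114 mm up. From each gap the channel runs 1.6 rad clockwise (seen from above) to a stop; anticlockwise it is blocked at once.
- holder_notch (a point): Centre of the ring at the floor of the two opposite locking notches, 60 mm up. The notches lie 0.45 to 1.45 rad clockwise from the gaps, differently each time, unseen: about 13.5 mm wide, 6 mm deep, square-sided. Lugs in them: pot underside 14 mm up, pot_grip 108 mm up. Pressed lightly while turning, the pot's drop is felt as lost upward push. The ring does not yield.
- spool: Bystander: grey plastic ring-shaped spool, 64 mm diameter, 45 mm high, lying flat; origin at the centre of its underside.
- screwdriver: Bystander: screwdriver, 150 mm long, lying on the bench.
- jar: Bystander: small closed jar, 56 mm diameter, 70 mm high; origin at the centre of its underside.
- board_holder: Fixed, keep clear: circuit-board holder with black rail, two blue jaws and a green board, about 140 x 260 mm and 110 mm high, on the robot's right-hand side; origin at the centre of its underside.
Things that resemble listed ones, but are neither listed nor needed, are in the scene too. There is more than one size of the pot; the one meant has the size given above.

How it is judged:
By the outcome, as a careful person would: the job done as asked, in the order asked, and still so for the second after the job is handed in, with the robot touching nothing.
It also fails if it takes over 61 s, if anything falls off the work surface, if the arm or the gripper's body presses on something with over 40 N, if the wrist force passes 120 N, or if a joint passes its speed limit or range.

## Working session

There is one attempt and no reset: what is moved stays moved. The work goes in short steps, Python scripts to look and compute and a tool call to move; the robot and the scene stay as the last step left them, time stands still between calls to the robot, and variables do not carry over. Pictures are saved under pics/ and viewed, about 8 in all and at most 12, crops included, and the job is handed in when it is done.

Besides the shell and the picture viewer there is one more tool, called as name(argument=value, ...), one argument or row to a line, values as JSON. send_rows: Moves the arm, as the interface text tells. Its arguments: {"type":"object","properties":{"translation":{"type":"array"},"rotation":{"type":"array"},"grip":{"type":"array"},"squeeze":{"type":"number"}},"required":["translation","rotation","grip"]}

```bash
mkdir -p pics; ls
cat > h.py <<'E'
import numpy as np,cv2
from scipy.spatial.transform import Rotation as R
from plant import ctrl,eyes,ticket
def cam(n):
    s=ctrl.get_state(); c=eyes.read_camera(n)
    K=np.array(c["mtx"])
    if n=="wrist":
        T=np.eye(4);T[:3,:3]=R.from_quat(s["tcp_rot"]).as_matrix();T[:3,3]=s["eef_pos"]
        M=T@np.array(c["hand_eye"])
    else:
        M=np.eye(4);o=np.array(c["orientation"]);M[:3,:3]=R.from_quat(o).as_matrix() if o.size==4 else o;M[:3,3]=c["xyz"]
    return c["image"].copy(),K,M
def onz(K,M,uv,z):
    d=M[:3,:3]@np.linalg.solve(K,[uv[0],uv[1],1]); t=(z-M[2,3])/d[2]; return M[:3,3]+t*d
def proj(K,M,p):
    q=K@(M[:3,:3].T@(np.array(p)-M[:3,3])); return q[:2]/q[2]
E
python3 - <<'E'
from h import *
s=ctrl.get_state();print(s)
ims=[]
for n in("scene","side","wrist"):
    im,K,M=cam(n);cv2.imwrite(f"pics/{n}0.png",im);np.savez(f"{n}0.npz",im=im,K=K,M=M);print(n,K.tolist(),M.round(3).tolist())
E
```

```text
pics
{'time': 0.0, 'qpos': array([ 1.18199398e+00,  2.87176497e-01,  1.57819713e+00,  3.89362516e-05,
        1.27862744e+00, -1.50018249e-01]), 'dq': array([-6.14067101e-05, -7.98214633e-05, -5.46698783e-04,  1.77820859e-03,
        8.97423683e-04, -1.23110119e-03]), 'joint_efforts': array([-2.23648603e-03, -4.05988204e+01, -2.92616272e+01, -2.69021220e-04,
        5.95155812e-03,  5.00954840e-06]), 'eef_pos': array([0.15936875, 0.65522601, 0.22992908]), 'tcp_rot': array([ 1.19114111e-01,  9.92879841e-01, -1.15581067e-03, -3.38480074e-04]), 'contact_force': array([-0.05106495,  0.3103263 , -1.58668227]), 'wrist_torque': array([-0.01913022,  0.02211404,  0.0112345 ]), 'opening': 0.9988322548966633}
scene [[508.8800534320504, 0.0, 276.8469969778422], [0.0, 508.8800534320504, 201.77912235688612], [0.0, 0.0, 1.0]] [[-0.567, 0.525, -0.635, 1.492], [0.823, 0.347, -0.449, 0.597], [-0.015, -0.777, -0.629, 1.001], [0.0, 0.0, 0.0, 1.0]]
side [[469.7440264797062, 0.0, 278.37328574830974], [0.0, 469.7440264797062, 211.37163024535693], [0.0, 0.0, 1.0]] [[-0.997, -0.04, 0.063, 0.504], [-0.072, 0.738, -0.671, 0.768], [-0.019, -0.673, -0.739, 0.971], [0.0, 0.0, 0.0, 1.0]]
wrist [[324.0955567379813, 0.0, 283.5384162125915], [0.0, 324.0955567379813, 207.41870444765033], [0.0, 0.0, 1.0]] [[0.237, 0.922, 0.306, 0.08], [0.972, -0.224, -0.076, 0.676], [-0.002, 0.315, -0.949, 0.372], [0.0, 0.0, 0.0, 1.0]]
```

View pics/scene0.png

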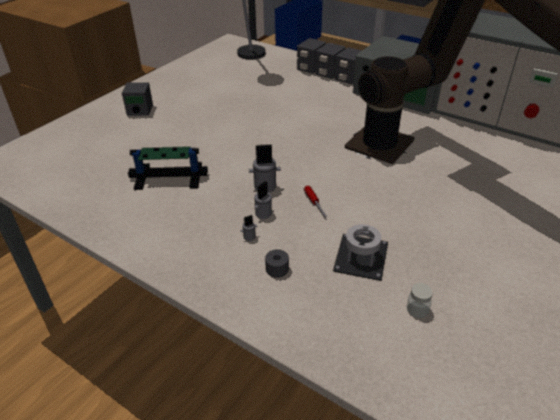

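View pics/side0.png

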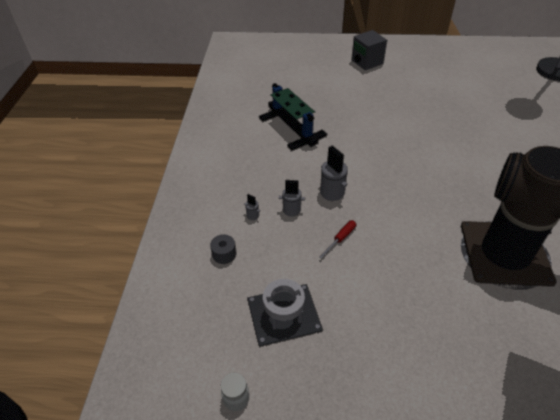

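The scene shows three pots: small at about (249,228), middle (263,203) and large (264,172). The holder is at (363,245), spool (277,263) and jar (420,298). In the side view they are at (252,208), (291,200), (334,178), holder ring (284,298), spool (223,249) and jar (234,388).

Run:
```python
from h import *
a=np.load("scene0.npz");b=np.load("side0.npz")
def ray(c,uv):
    d=c["M"][:3,:3]@np.linalg.solve(c["K"],[uv[0],uv[1],1]);return c["M"][:3,3],d/np.linalg.norm(d)
def tri(u,v):
    p,d=ray(a,u);q,e=ray(b,v);A=np.c_[d,-e];t=np.linalg.lstsq(A,q-p,rcond=None)[0]
    x,y=p+t[0]*d,q+t[1]*e;return ((x+y)/2).round(4),np.linalg.norm(x-y).round(4)
# dark blobs (fins)
for n,c,(x0,y0,x1,y1) in(("scene",a,(235,140,285,245)),("side",b,(240,140,355,225))):
    g=c["im"].max(2)[y0:y1,x0:x1];m=(g<28).astype(np.uint8)
    k,l,st,ce=cv2.connectedComponentsWithStats(m)
    for i in range(1,k):
        if st[i,4]>20:
            print(n,st[i]+[x0,y0,0,0,0],ce[i]+[x0,y0])
print("large",tri((264,155),(335,159)),"mid",tri((262,190),(292,188)),"small",tri((248.5,219),(251.5,200)))
print("holder ring",tri((363,239),(284,296)))
A=cv2.resize(a["im"][130:290,230:400],None,fx=4.2,fy=4.2,interpolation=cv2.INTER_CUBIC)[:600]
A=cv2.resize(a["im"][135:285,230:400],(680,600),interpolation=cv2.INTER_CUBIC)
B=cv2.resize(b["im"][135:345,200:360],(457,600),interpolation=cv2.INTER_CUBIC)
o=np.hstack([cv2.resize(A,(440,388)),cv2.resize(B[:],(296,388))])
o=cv2.convertScaleAbs(o,alpha=1.6)
cv2.imwrite("pics/crop1.png",o)
```

```text
scene [257 146  15  18 248] [263.60483871 154.37096774]
scene [258 182  10  17 124] [262.37096774 189.73387097]
scene [245 216   7  10  57] [248.01754386 220.71929825]
side [288 140  30  10 164] [301.42682927 143.26219512]
side [328 147  15  26 284] [334.96126761 159.42253521]
side [286 181  12  13 152] [291.42763158 186.96052632]
side [248 195   7  10  54] [251.         199.94444444]
large (array([ 0.4379, -0.1953,  0.1249]), np.float64(0.0046)) mid (array([ 0.5493, -0.1218,  0.087 ]), np.float64(0.0027)) small (array([ 0.6561, -0.0923,  0.0655]), np.float64(0.0027))
holder ring (array([0.5508, 0.2076, 0.068 ]), np.float64(0.0077))
```

View pics/crop1.png

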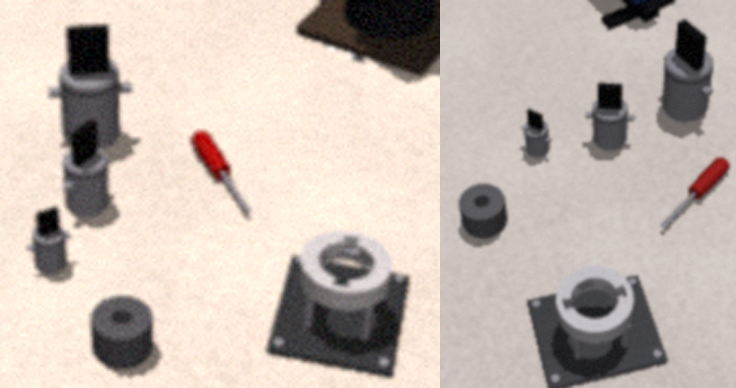

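The crop shows the middle pot's fin centre near 90 mm up (the large one is 125 mm, the small one 65 mm), which makes the middle pot the one meant. Next I move over the holder for a close look; its gaps are visible.

send_rows(
  translation=[
    [-1,-0.7,0],
    [-1,-0.7,0],
    [-1,-0.7,0],
    [-1,-0.7,0],
    [-1,-0.7,0],
  ],
  rotation=[
    [0,0,0],
    [0,0,0],
    [0,0,0],
    [0,0,0],
    [0,0,0],
  ],
  grip=[85,85,85,85,85],
)

```text
time: 0.78
eef_pos: [0.2811, 0.5172, 0.2309]
tcp_rot: [0.119, 0.993, -0.0, -0.0]
contact_force: [0.7, 0.9, -1.2]
opening: 0.995
```

send_rows(
  translation=[
    [-1,-0.7,0],
    [-1,-0.7,0],
    [-1,-0.7,0],
    [-1,-0.7,0],
    [-1,-0.7,0],
  ],
  rotation=[
    [0,0,0],
    [0,0,0],
    [0,0,0],
    [0,0,0],
    [0,0,0],
  ],
  grip=[85,85,85,85,85],
)

```text
time: 1.4
eef_pos: [0.4019, 0.3798, 0.231]
tcp_rot: [0.119, 0.993, -0.0, -0.0]
contact_force: [0.9, -0.2, 0.9]
opening: 0.996
```

send_rows(
  translation=[
    [-1,-0.7,0],
    [-1,-0.7,0],
    [-1,-0.7,0],
    [-1,-0.7,0],
    [-1,-0.7,0],
  ],
  rotation=[
    [0,0,0],
    [0,0,0],
    [0,0,0],
    [0,0,0],
    [0,0,0],
  ],
  grip=[85,85,85,85,85],
)

```text
time: 2.02
eef_pos: [0.5228, 0.2423, 0.231]
tcp_rot: [0.119, 0.993, -0.0, -0.0]
contact_force: [-0.7, -0.6, -0.2]
opening: 0.997
```

send_rows(
  translation=[
    [-1,-0.7,0],
    [0,0,0],
    [0,0,0],
  ],
  rotation=[
    [0,0,0],
    [0,0,0],
    [0,0,0],
  ],
  grip=[85,85,85],
)

```text
time: 2.4
eef_pos: [0.5461, 0.216, 0.2309]
tcp_rot: [0.119, 0.993, 0.0, -0.001]
contact_force: [-0.5, -0.6, -0.3]
opening: 0.993
```

Run:
```python
from h import *
im,K,M=cam("wrist");np.savez("wh.npz",im=im,K=K,M=M)
s=ctrl.get_state();print(s["time"],s["eef_pos"],s["tcp_rot"],s["contact_force"],s["qpos"])
cv2.imwrite("pics/wh.png",im)
```

```text
2.45 [0.54587013 0.21637686 0.23099593] [ 1.18811883e-01  9.92916683e-01  2.65497813e-05 -4.42137646e-04] [0.81076636 0.20022957 0.03202989] [ 2.04554428e-01  9.53876103e-02  1.79791793e+00  3.49493991e-04
  1.24910861e+00 -1.12816610e+00]
```

View pics/wh.png

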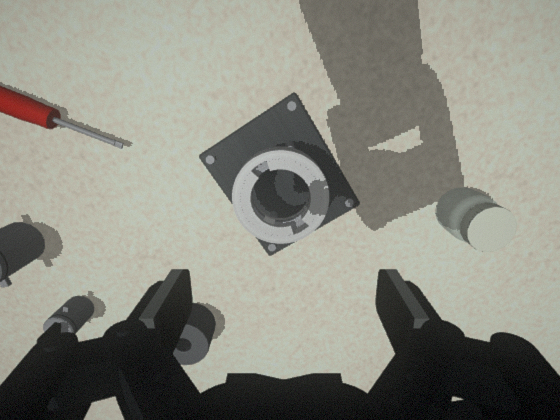

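The wrist view shows the holder ring centred near (281,195), its gaps at about (260,168) and (297,225), and its plate corners at (293,97), (200,157), (270,254) and (357,203).

```bash
cat >> h.py <<'E'
def rect(im,K,M,c,z,half=0.06,s=0.00025):
    """top view of plane z round c: column -> +x, row -> +y"""
    P=[np.array([c[0]+dx*half,c[1]+dy*half,z]) for dx,dy in((-1,-1),(1,-1),(1,1),(-1,1))]
    src=np.float32([proj(K,M,p) for p in P]);n=2*half/s
    H=cv2.getPerspectiveTransform(src,np.float32([[0,0],[n,0],[n,n],[0,n]]))
    return cv2.warpPerspective(im,H,(int(n),int(n)),flags=cv2.INTER_LINEAR)
E
python3 - <<'E'
from h import *
d=np.load("wh.npz");im,K,M=d["im"],d["K"],d["M"]
c0=onz(K,M,(281,195),.08);print(c0)
r=rect(im,K,M,c0,.08);g=cv2.cvtColor(r,cv2.COLOR_BGR2GRAY)
h=cv2.HoughCircles(cv2.GaussianBlur(g,(0,0),3),cv2.HOUGH_GRADIENT,1,500,param1=60,param2=10,minRadius=175,maxRadius=193);print("hough",h)
m=(g>120).astype(np.uint8)
ct=max(cv2.findContours(m,cv2.RETR_EXTERNAL,cv2.CHAIN_APPROX_NONE)[0],key=cv2.contourArea);print(cv2.fitEllipse(ct))
cv2.imwrite("pics/rh.png",cv2.resize(r,(480,480)))
# bolts/plate corners on z~plate
for p in((293,97),(200,157),(270,254),(357,203)):print(onz(K,M,p,.008).round(4))
E
```

```text
[0.54887403 0.21365058 0.08      ]
hough [[[253.5 233.5 184.3]]]
((295.6368103027344, 210.48959350585938), (412.7021789550781, 511.2199401855469), 168.33230590820312)
[0.4664 0.2467 0.008 ]
[0.504 0.13  0.008]
[0.64   0.1765 0.008 ]
[0.5998 0.2931 0.008 ]
```

View pics/rh.png

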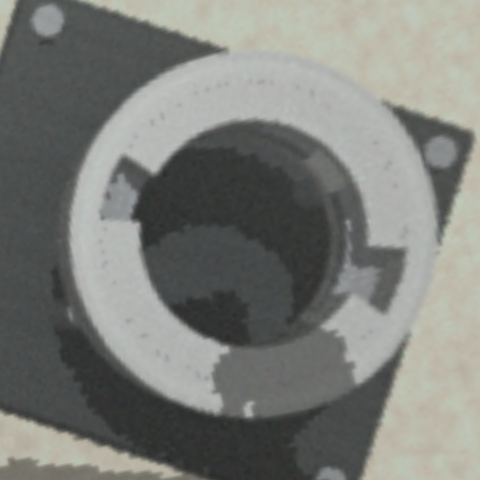

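The ring centre is (0.5522, 0.2120): the fitted radius is 46.1 mm, as it should be, and the mean of the plate corners agrees to 0.5 mm. The holder's yaw is about 18.7° from both the gaps and the plate edges. Now over the pot.

send_rows(
  translation=[
    [-0.25,-1,0],
    [-0.25,-1,0],
    [-0.25,-1,0],
    [-0.25,-1,0],
    [-0.25,-1,0],
  ],
  rotation=[
    [0,0,0],
    [0,0,0],
    [0,0,0],
    [0,0,0],
    [0,0,0],
  ],
  grip=[85,85,85,85,85],
)

```text
time: 3.08
eef_pos: [0.5469, 0.0615, 0.2314]
tcp_rot: [0.118, 0.993, 0.0, 0.0]
contact_force: [0.6, -0.8, -0.6]
opening: 0.995
```

send_rows(
  translation=[
    [-0.25,-1,0],
    [-0.25,-1,0],
    [-0.25,-1,0],
    [-0.25,-1,0],
    [-0.25,-1,0],
  ],
  rotation=[
    [0,0,0],
    [0,0,0],
    [0,0,0],
    [0,0,0],
    [0,0,0],
  ],
  grip=[85,85,85,85,85],
)

```text
time: 3.7
eef_pos: [0.5482, -0.093, 0.2314]
tcp_rot: [0.118, 0.993, 0.0, 0.0]
contact_force: [0.1, -0.1, -0.2]
opening: 0.996
```

send_rows(
  translation=[
    [-0.25,-1,0],
    [0,0,0],
    [0,0,0],
  ],
  rotation=[
    [0,0,0],
    [0,0,0],
    [0,0,0],
  ],
  grip=[85,85,85],
)

```text
time: 4.08
eef_pos: [0.5485, -0.123, 0.2312]
tcp_rot: [0.119, 0.993, 0.0, -0.0]
contact_force: [0.1, -0.2, -0.6]
opening: 0.997
```

Run:
```python
from h import *
im,K,M=cam("wrist");np.savez("wp.npz",im=im,K=K,M=M)
s=ctrl.get_state();print(s["time"],s["eef_pos"],s["tcp_rot"],s["qpos"])
uv=proj(K,M,(.549,-.122,.113));print(uv)
r=rect(im,K,M,(.549,-.122),.113)
g=r.max(2);m=(g<40).astype(np.uint8)
k,l,st,ce=cv2.connectedComponentsWithStats(m)
for i in range(1,k):
    if st[i,4]>1500: 
        ct=cv2.findContours((l==i).astype(np.uint8),cv2.RETR_EXTERNAL,cv2.CHAIN_APPROX_NONE)[0][0];print(st[i],cv2.minAreaRect(ct))
cv2.imwrite("pics/rp.png",np.hstack([im,cv2.resize(cv2.convertScaleAbs(r,alpha=2),(240,240))[np.r_[0:240,[0]*180]]]))
```

```text
4.125 [ 0.54855826 -0.12289379  0.23129063] [ 1.18371724e-01  9.92969320e-01  2.39993504e-04 -8.66168053e-05] [-4.01043134e-01  3.87221354e-02  1.85717017e+00  4.35471179e-04
  1.24600050e+00 -1.73467865e+00]
[283.8914899  202.18946869]
```

View pics/rp.png

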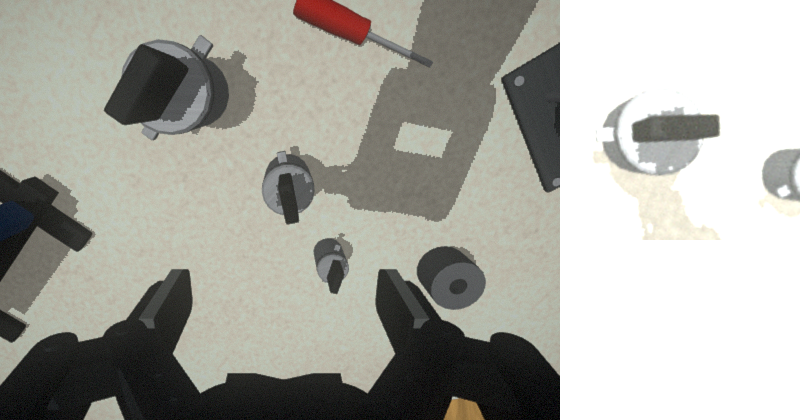

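The wrist view shows the middle pot's lid at (288,185) with its fin end at (290,215). The large pot is at (160,85), the small one at (332,258) and the spool at (451,278). Now I fit the lid circle and the fin.

Run:
```python
from h import *
d=np.load("wp.npz");im,K,M=d["im"],d["K"],d["M"];print("cam",M[:3,3])
s=.00025
def w(c0,u,v):return c0[0]-.06+u*s,c0[1]-.06+v*s
c0=(.549,-.122)
g=cv2.cvtColor(rect(im,K,M,c0,.07),cv2.COLOR_BGR2GRAY)
h=cv2.HoughCircles(cv2.GaussianBlur(g,(0,0),3),cv2.HOUGH_GRADIENT,1,500,param1=60,param2=8,minRadius=96,maxRadius=112);print("lid",h,[w(c0,*h[0,0,:2])])
r=rect(im,K,M,c0,.113);v=r.max(2)
for t in(45,60,75):
    m=(v<t).astype(np.uint8);k,l,st,ce=cv2.connectedComponentsWithStats(m)
    for i in range(1,k):
        if 1500<st[i,4]<20000:
            ct=max(cv2.findContours((l==i).astype(np.uint8),cv2.RETR_EXTERNAL,cv2.CHAIN_APPROX_NONE)[0],key=len);q=cv2.minAreaRect(ct);print(t,st[i],q,w(c0,*q[0]))
cv2.imwrite("pics/rp2.png",np.hstack([cv2.convertScaleAbs(v,alpha=1.6)]*1)[150:380,80:420].repeat(2,0).repeat(2,1))
```

```text
cam [ 0.46926784 -0.10326036  0.37351862]
lid [[[249.5 253.5 102.1]]] [(np.float32(0.551375), np.float32(-0.11862499))]
60 [ 146  231  171   53 7560] ((230.6721954345703, 255.78762817382812), (48.858642578125, 171.09605407714844), 87.39744567871094) (0.5466680488586426, -0.11805309295654297)
75 [ 145  229  173   57 8268] ((230.92088317871094, 255.44468688964844), (53.25324249267578, 173.6062469482422), 87.08915710449219) (0.5467302207946778, -0.11813882827758788)
```

View pics/rp2.png

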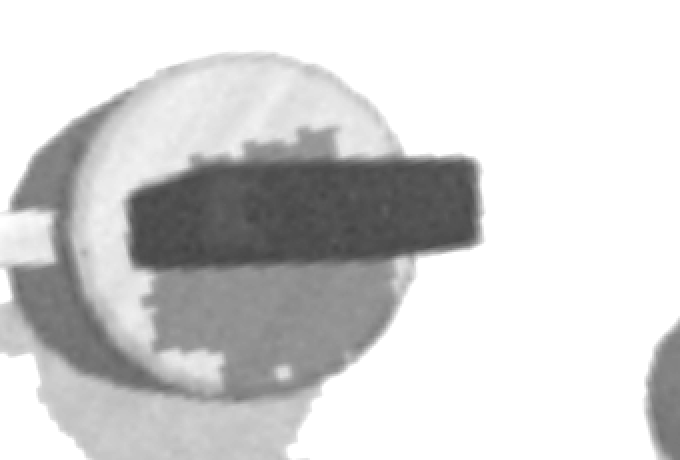

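Fin centre (0.551, -0.1187), yaw -2.4° (177.6°); lid, fin and lug all agree. I turn the tool and descend.

send_rows(
  translation=[
    [0,0,0],
    [0,0,0],
    [-0.08,0.14,0],
    [0,0,1],
    [0,0,1],
  ],
  rotation=[
    [0,0,-1],
    [0,0,-1],
    [0,0,-0.24],
    [0,0,0],
    [0,0,0],
  ],
  grip=[85,85,85,85,85],
)

```text
time: 4.75
eef_pos: [0.5519, -0.1193, 0.1712]
tcp_rot: [0.021, 1.0, -0.0, 0.001]
contact_force: [0.1, 0.5, 0.2]
opening: 0.995
```

send_rows(
  translation=[
    [0,0,1],
    [0,0,1],
    [0,0,0],
    [0,0,0],
  ],
  rotation=[
    [0,0,0],
    [0,0,0],
    [0,0,0],
    [0,0,0],
  ],
  grip=[60,50,40,40],
)

```text
time: 5.25
eef_pos: [0.5522, -0.12, 0.1126]
tcp_rot: [0.021, 1.0, -0.0, 0.001]
contact_force: [-0.1, -0.1, 0.4]
opening: 0.467
```

Run:
```python
from h import *
im,K,M=cam("wrist")
s=ctrl.get_state();print(s["time"],s["eef_pos"],s["tcp_rot"],s["contact_force"],s["opening"])
cv2.imwrite("pics/wp2.png",im)
```

```text
5.3 [ 0.55249095 -0.12032263  0.11314014] [ 2.15279694e-02  9.99767150e-01 -5.08278100e-04  1.39056168e-03] [-0.42651645  0.62483727  0.36964836] 0.4698517549919881
```

View pics/wp2.png

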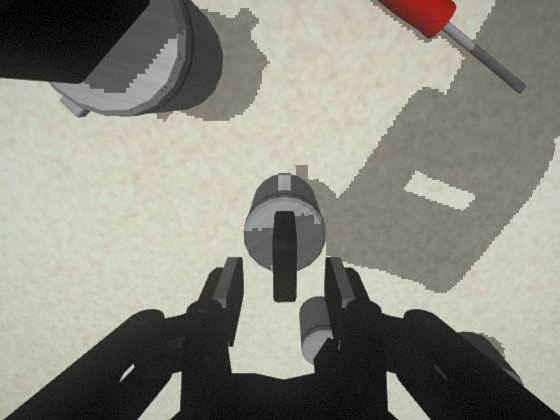

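The picture shows the fin (column 285) centred between the fingers (238 and 332) and parallel to the pads. I measure its offset along the fin once more.

Run:
```python
from h import *
im,K,M=cam("wrist");s=ctrl.get_state()
c0=(.551,-.119);g=cv2.cvtColor(rect(im,K,M,c0,.07),cv2.COLOR_BGR2GRAY)
for sg in(2,3,4):
    h=cv2.HoughCircles(cv2.GaussianBlur(g,(0,0),sg),cv2.HOUGH_GRADIENT,1,500,param1=60,param2=8,minRadius=97,maxRadius=111)
    if h is not None:print(h,c0+(h[0,0,:2]-240)*.00025)
# fin front end: bottom row of top face, edges at z=.113
v=im.max(2)[200:320,284];print(v[60:115])
for y in(298,300,302):print(y,onz(K,M,(284.5,y),.113))
T=R.from_quat(s["tcp_rot"]);print(s["eef_pos"],T.as_matrix().round(4))
```

```text
[[[238.5 241.5 101.3]]] [ 0.550625 -0.118625]
[[[238.5 242.5 101.2]]] [ 0.550625 -0.118375]
[[[238.5 239.5 102.3]]] [ 0.550625 -0.119125]
[ 45  43  42  45  43  46  46  41  48  47  47  46  43  49  46  46  40  48
  45  50  46  48  48  52  45  44  50  52  49  46  53  44  51  48  51  44
  48  51  50  51 101 213 219 216 211 207 209 210 215 212 212 209 209 212
 210]
298 [ 0.56709891 -0.11965788  0.113     ]
300 [ 0.56828963 -0.11970847  0.113     ]
302 [ 0.56948582 -0.11975929  0.113     ]
[ 0.55257424 -0.12047825  0.11332771] [[-0.9991  0.0431  0.0032]
 [ 0.0431  0.9991 -0.0013]
 [-0.0032 -0.0012 -1.    ]]
```

send_rows(
  translation=[
    [0.07,0.03,0.4],
    [0,0,0.4],
    [0,0,0.35],
    [0,0,0],
    [0,0,0],
  ],
  rotation=[
    [0,0,0],
    [0,0,0],
    [0,0,0],
    [0,0,0],
    [0,0,0],
  ],
  grip=[40,40,40,20,5],
  squeeze=60,
)

```text
time: 5.98
eef_pos: [0.549, -0.1193, 0.0764]
tcp_rot: [0.022, 1.0, 0.0, -0.0]
contact_force: [-0.8, -0.1, -3.4]
opening: 0.132
```

send_rows(
  translation=[
    [0,0,0],
    [0,0,0],
    [0,0,0],
  ],
  rotation=[
    [0,0,0],
    [0,0,0],
    [0,0,0],
  ],
  grip=[2,2,2],
)

```text
time: 6.35
eef_pos: [0.5488, -0.1191, 0.0764]
tcp_rot: [0.022, 1.0, 0.0, -0.0]
contact_force: [-0.2, -0.5, -3.1]
opening: 0.129
```

send_rows(
  translation=[
    [0,0,-0.5],
    [0,0,-0.8],
    [0,0,-1],
    [0,0,-1],
    [0,0,-0.7],
  ],
  rotation=[
    [0,0,0],
    [0,0,0],
    [0,0,0],
    [0,0,0],
    [0,0,0],
  ],
  grip=[2,2,2,2,2],
)

```text
time: 6.98
eef_pos: [0.5499, -0.1195, 0.1999]
tcp_rot: [0.022, 1.0, -0.001, 0.002]
contact_force: [0.4, 0.2, -4.2]
opening: 0.132
```

send_rows(
  translation=[
    [0.03,0.5,0],
    [0.03,0.8,0],
    [0.03,0.9,0],
    [0.03,0.9,0],
    [0.03,0.9,0],
  ],
  rotation=[
    [0,0,0],
    [0,0,0],
    [0,0,0],
    [0,0,0],
    [0,0,0],
  ],
  grip=[2,2,2,2,2],
)

```text
time: 7.6
eef_pos: [0.5487, 0.0028, 0.1954]
tcp_rot: [0.022, 1.0, 0.0, -0.001]
contact_force: [-0.5, -0.3, -3.4]
opening: 0.137
```

send_rows(
  translation=[
    [0.03,0.9,0],
    [0.03,0.9,0],
    [0.03,0.9,0],
    [0.03,0.9,0],
    [0.03,0.9,0],
  ],
  rotation=[
    [0,0,0],
    [0,0,0],
    [0,0,0],
    [0,0,0],
    [0,0,0],
  ],
  grip=[2,2,2,2,2],
)

```text
time: 8.22
eef_pos: [0.5499, 0.1377, 0.1954]
tcp_rot: [0.021, 1.0, 0.0, -0.001]
contact_force: [0.3, -0.4, -4.3]
opening: 0.132
```

send_rows(
  translation=[
    [0.03,0.9,0],
    [0.03,0.9,0],
    [0,0.7,0],
    [0,0,0],
    [0,0,0],
  ],
  rotation=[
    [0,0,-0.8],
    [0,0,-0.8],
    [0,0,-0.9],
    [0,0,-0.9],
    [0,0,-0.86],
  ],
  grip=[2,2,2,2,2],
)

```text
time: 8.85
eef_pos: [0.5462, 0.212, 0.1952]
tcp_rot: [-0.165, 0.986, 0.0, -0.002]
contact_force: [-0.5, -0.1, -4.2]
opening: 0.136
```

send_rows(
  translation=[
    [0,0,0],
    [0,0,0],
  ],
  rotation=[
    [0,0,0],
    [0,0,0],
  ],
  grip=[2,2],
)

```text
time: 9.1
eef_pos: [0.5472, 0.2111, 0.1961]
tcp_rot: [-0.163, 0.987, 0.0, -0.001]
contact_force: [-0.0, 0.0, -5.1]
opening: 0.135
```

Run:
```python
from h import *
im,K,M=cam("wrist");np.savez("wg.npz",im=im,K=K,M=M)
s=ctrl.get_state();print(s["time"],s["eef_pos"],s["tcp_rot"],s["contact_force"],s["opening"],s["wrist_torque"])
T=R.from_quat(s["tcp_rot"]).as_matrix();print(T.round(4))
cv2.imwrite("pics/wg.png",im)
```

```text
9.15 [0.54741588 0.21096249 0.19628268] [-1.63128642e-01  9.86604673e-01  5.76634043e-05 -5.12497978e-04] [ 0.9693313  -0.3237198  -3.93600599] 0.13256415995513265 [-0.00264613  0.02908283 -0.01160647]
[[-9.468e-01 -3.219e-01 -1.000e-03]
 [-3.219e-01  9.468e-01 -1.000e-04]
 [ 1.000e-03  3.000e-04 -1.000e+00]]
```

View pics/wg.png

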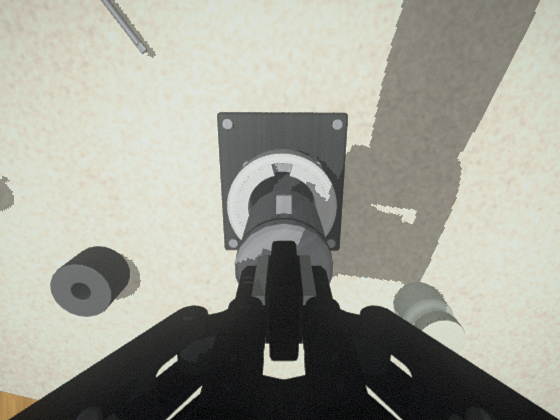

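The view shows the pot upright in the grip, lug at (284,204), the ring's near gap at about (284,167) and the ring centre near (284,200). Next I work out the pot's offset in the tool and the remaining shift.

Run:
```python
from h import *
d=np.load("wg.npz");im,K,M=d["im"],d["K"],d["M"]
p=np.array([.54741588,.21096249,.19628268]);T=np.array([[-.9468,-.3219,0],[-.3219,.9468,0],[0,0,-1]])
s=.00025
zb=.1963-.0764
g=cv2.cvtColor(rect(im,K,M,p[:2],zb+.07),cv2.COLOR_BGR2GRAY)
for sg in(2,3):
    h=cv2.HoughCircles(cv2.GaussianBlur(g,(0,0),sg),cv2.HOUGH_GRADIENT,1,500,param1=60,param2=8,minRadius=97,maxRadius=111)
    if h is not None:
        w=(h[0,0,:2]-240)*s;print("lid",h,"tool",T[:2,:2].T@w)
g=cv2.cvtColor(rect(im,K,M,(.552,.212),.08),cv2.COLOR_BGR2GRAY)
for sg in(2,3):
    h=cv2.HoughCircles(cv2.GaussianBlur(g,(0,0),sg),cv2.HOUGH_GRADIENT,1,500,param1=60,param2=8,minRadius=178,maxRadius=190)
    if h is not None:print("ring",h,np.array([.552,.212])+(h[0,0,:2]-240)*s)
gr=im.max(2).astype(int)
print("col284",list(zip(range(155,240),gr[155:240,284])))
for y in(165,169,200,204,209):print("row",y,list(zip(range(262,308),gr[y,262:308])))
# tool coords of lug tip candidates
for y in(193,195,197,200):print(y,(T.T@(onz(K,M,(284,y),zb+.052)-p)).round(4))
```

```text
lid [[[120.5 199.5 105.6]]] tool [3.15448884e-02 3.04127740e-05]
lid [[[119.5 198.5 104.6]]] tool [ 0.03186206 -0.00012581]
ring [[[241.5 240.5 184.5]]] [0.552375 0.212125]
ring [[[241.5 239.5 184. ]]] [0.552375 0.211875]
col284 [(155, np.int64(215)), (156, np.int64(216)), (157, np.int64(222)), (158, np.int64(222)), (159, np.int64(218)), (160, np.int64(218)), (161, np.int64(218)), (162, np.int64(209)), (163, np.int64(174)), (164, np.int64(167)), (165, np.int64(166)), (166, np.int64(171)), (167, np.int64(164)), (168, np.int64(171)), (169, np.int64(172)), (170, np.int64(166)), (171, np.int64(136)), (172, np.int64(71)), (173, np.int64(64)), (174, np.int64(63)), (175, np.int64(84)), (176, np.int64(82)), (177, np.int64(90)), (178, np.int64(89)), (179, np.int64(85)), (180, np.int64(85)), (181, np.int64(85)), (182, np.int64(88)), (183, np.int64(86)), (184, np.int64(85)), (185, np.int64(88)), (186, np.int64(89)), (187, np.int64(88)), (188, np.int64(86)), (189, np.int64(87)), (190, np.int64(87)), (191, np.int64(91)), (192, np.int64(88)), (193, np.int64(90)), (194, np.int64(105)), (195, np.int
[... 5389 characters left out ...]
p.int64(165)), (281, np.int64(170)), (282, np.int64(165)), (283, np.int64(162)), (284, np.int64(164)), (285, np.int64(162)), (286, np.int64(162)), (287, np.int64(166)), (288, np.int64(163)), (289, np.int64(164)), (290, np.int64(161)), (291, np.int64(135)), (292, np.int64(87)), (293, np.int64(79)), (294, np.int64(87)), (295, np.int64(87)), (296, np.int64(83)), (297, np.int64(85)), (298, np.int64(85)), (299, np.int64(79)), (300, np.int64(84)), (301, np.int64(82)), (302, np.int64(77)), (303, np.int64(80)), (304, np.int64(81)), (305, np.int64(77)), (306, np.int64(78)), (307, np.int64(80))]
193 [0.0341 0.0014 0.0244]
195 [0.033  0.0014 0.0244]
197 [0.0319 0.0014 0.0244]
200 [0.0302 0.0014 0.0244]
```

Run:
```python
from h import *
d=np.load("wg.npz");im,K,M=d["im"],d["K"],d["M"]
p=np.array([.54741588,.21096249,.19628268]);T=np.array([[-.9468,-.3219,0],[-.3219,.9468,0],[0,0,-1]])
for dx in(-.001,-.002,-.003,-.004,-.005):
    f=lambda x,h:proj(K,M,p+T@np.array([x+dx,.0014,.0764-h]))[1].round(1)
    print(dx,"tip top",f(.036,.052),"tip bot",f(.036,.046),"root",f(.026,.052),"lid",f(.026,.07),"underside",f(.026,0),"finback",f(-.018,.113))
print("gap",[ (T.T@(onz(K,M,q,.08)-p)).round(4) for q in((282,165),(281.8,169),(284,162.5))])
g=im.max(2).astype(int)[:,285]
print([(i,int(g[i])) for i in range(350,366)])
# side views
for n in("scene","side"):
    im,K,M=cam(n);np.savez(n+"1.npz",im=im,K=K,M=M)
    pc=p+T@np.array([-.0033,0,0]);print(n,proj(K,M,(.5524,.212,.08)),[proj(K,M,(pc[0],pc[1],z)).round(1) for z in(.12,.19,.233)])
    u,v=proj(K,M,(.5524,.212,.12)).astype(int);c=im[v-55:v+45,u-50:u+50];cv2.imwrite(f"{n}c.png",cv2.resize(c,(400,400),interpolation=cv2.INTER_CUBIC));print(u-50,v-55)
cv2.imwrite("pics/c2.png",cv2.convertScaleAbs(np.hstack([cv2.imread("scenec.png"),cv2.imread("sidec.png")]),alpha=1.6))
```

```text
-0.001 tip top 191.4 tip bot 188.5 root 209.2 lid 220.9 underside 185.2 finback 359.7
-0.002 tip top 193.2 tip bot 190.2 root 210.9 lid 222.8 underside 186.6 finback 361.7
-0.003 tip top 195.0 tip bot 192.0 root 212.6 lid 224.7 underside 188.0 finback 363.6
-0.004 tip top 196.8 tip bot 193.7 root 214.4 lid 226.6 underside 189.4 finback 365.6
-0.005 tip top 198.6 tip bot 195.4 root 216.1 lid 228.5 underside 190.8 finback 367.5
gap [array([ 3.150e-02, -1.000e-04,  1.163e-01]), array([ 0.0283, -0.0002,  0.1163]), array([0.0336, 0.0015, 0.1163])]
[(350, 28), (351, 29), (352, 30), (353, 34), (354, 30), (355, 24), (356, 33), (357, 32), (358, 22), (359, 27), (360, 78), (361, 177), (362, 219), (363, 218), (364, 217), (365, 216)]
scene [363.71487876 235.49531394] [array([365.5, 223.8]), array([368.1, 202.9]), array([369.8, 189.4])]
315 169
side [282.72328133 296.46381384] [array([283.4, 286.4]), array([283. , 267.3]), array([282.7, 254.4])]
232 231
```

View pics/c2.png

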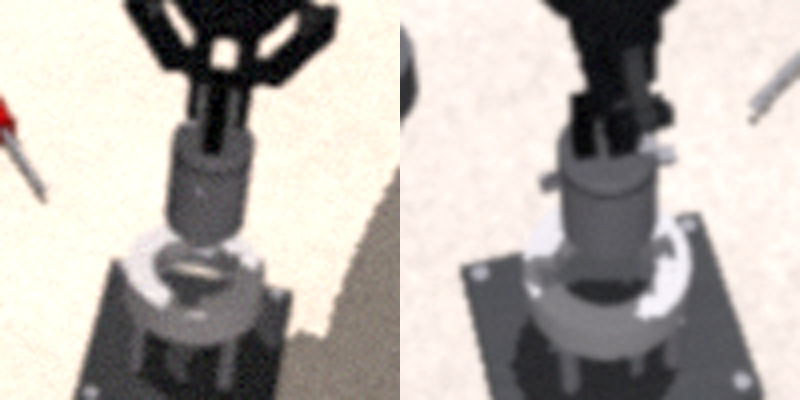

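In the crops the pot hangs upright just above the ring, with its lugs (crop at about (550,180) and (660,150)) in line with the gaps. I correct by about 2 mm each way and lower it, fast to just above the ring and then slowly.

send_rows(
  translation=[
    [-0.08,-0.06,0.3],
    [0,0,0.5],
    [0,0,0.3],
    [0,0,0],
    [0,0,0],
  ],
  rotation=[
    [0,0,0],
    [0,0,0],
    [0,0,0],
    [0,0,0],
    [0,0,0],
  ],
  grip=[2,2,2,2,2],
)

```text
time: 9.88
eef_pos: [0.551, 0.2099, 0.164]
tcp_rot: [-0.163, 0.987, -0.0, 0.0]
contact_force: [-0.4, -0.5, -3.8]
opening: 0.135
```

send_rows(
  translation=[
    [0,0,0.15],
    [0,0,0.15],
    [0,0,0.15],
    [0,0,0],
  ],
  rotation=[
    [0,0,0],
    [0,0,0],
    [0,0,0],
    [0,0,0],
  ],
  grip=[2,2,2,2],
)

```text
time: 10.38
eef_pos: [0.5503, 0.2097, 0.1496]
tcp_rot: [-0.163, 0.987, -0.0, -0.001]
contact_force: [0.2, 0.1, -4.4]
opening: 0.134
```

send_rows(
  translation=[
    [0,0,0.15],
    [0,0,0.15],
    [0,0,0.15],
    [0,0,0],
  ],
  rotation=[
    [0,0,0],
    [0,0,0],
    [0,0,0],
    [0,0,0],
  ],
  grip=[2,2,2,2],
)

```text
time: 10.88
eef_pos: [0.5503, 0.2098, 0.1361]
tcp_rot: [-0.163, 0.987, -0.0, -0.001]
contact_force: [1.0, 0.6, -5.0]
opening: 0.135
```

Run:
```python
from h import *
im,K,M=cam("wrist");s=ctrl.get_state();print(s["eef_pos"],s["contact_force"],s["wrist_torque"])
cv2.imwrite("pics/w5.png",cv2.resize(im[120:300,180:390],None,fx=3,fy=3))
```

```text
[0.55055467 0.2097985  0.1364512 ] [-0.23746427  0.51364968 -4.36687967] [-0.01898528  0.00308297  0.00726953]
```

View pics/w5.png

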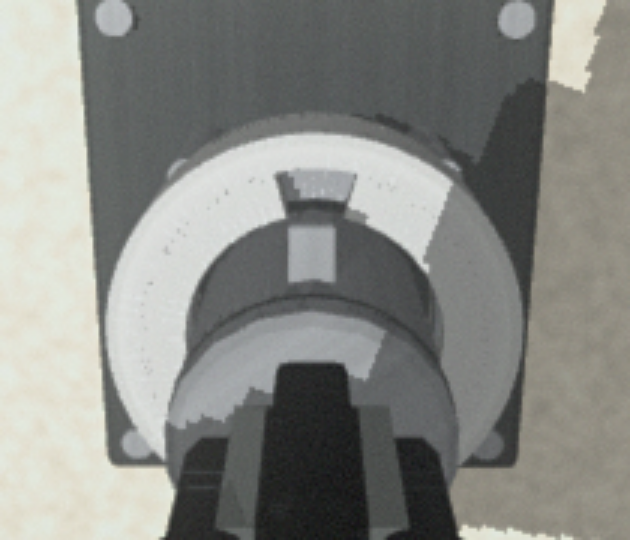

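The view shows the pot body centred in the hole and the lug at crop column 312, against 315 to 316 for the gap, so it is under 1 mm off. I nudge y slightly and go on down.

send_rows(
  translation=[
    [0,0.015,0.15],
    [0,0,0.15],
    [0,0,0.15],
    [0,0,0.1],
    [0,0,0],
  ],
  rotation=[
    [0,0,0],
    [0,0,0],
    [0,0,0],
    [0,0,0],
    [0,0,0],
  ],
  grip=[2,2,2,2,2],
)

```text
time: 11.55
eef_pos: [0.5504, 0.2102, 0.1199]
tcp_rot: [-0.163, 0.987, -0.0, -0.0]
contact_force: [0.3, 0.1, -4.3]
opening: 0.133
```

send_rows(
  translation=[
    [0,0,0.1],
    [0,0,0.07],
    [0,0,0.07],
    [0,0,0],
  ],
  rotation=[
    [0,0,0],
    [0,0,0],
    [0,0,0],
    [0,0,0],
  ],
  grip=[2,2,2,2],
)

```text
time: 12.05
eef_pos: [0.5504, 0.2102, 0.1128]
tcp_rot: [-0.163, 0.987, -0.0, -0.0]
contact_force: [-0.0, 0.8, -4.5]
opening: 0.132
```

Still free (-4.5 N is the pot's weight). The lugs should be just above the flange level now (110 mm); I go on in small steps.

send_rows(
  translation=[
    [0,0,0.06],
    [0,0,0.06],
    [0,0,0],
  ],
  rotation=[
    [0,0,0],
    [0,0,0],
    [0,0,0],
  ],
  grip=[2,2,2],
)

```text
time: 12.42
eef_pos: [0.5504, 0.2102, 0.1092]
tcp_rot: [-0.163, 0.987, -0.0, -0.0]
contact_force: [0.0, 0.8, -4.5]
opening: 0.135
```

send_rows(
  translation=[
    [0,0,0.05],
    [0,0,0.05],
    [0,0,0],
  ],
  rotation=[
    [0,0,0],
    [0,0,0],
    [0,0,0],
  ],
  grip=[2,2,2],
)

```text
time: 12.8
eef_pos: [0.5505, 0.2102, 0.1063]
tcp_rot: [-0.163, 0.987, -0.0, -0.0]
contact_force: [-0.1, 0.1, -4.0]
opening: 0.131
```

send_rows(
  translation=[
    [0,0,0.07],
    [0,0,0.07],
    [0,0,0.06],
    [0,0,0],
  ],
  rotation=[
    [0,0,0],
    [0,0,0],
    [0,0,0],
    [0,0,0],
  ],
  grip=[2,2,2,2],
)

```text
time: 13.3
eef_pos: [0.5504, 0.2102, 0.1002]
tcp_rot: [-0.163, 0.987, -0.0, -0.0]
contact_force: [-0.6, 0.1, -4.5]
opening: 0.132
```

send_rows(
  translation=[
    [0,0,0.04],
    [0,0,0.03],
    [0,0,0],
  ],
  rotation=[
    [0,0,0],
    [0,0,0],
    [0,0,0],
  ],
  grip=[2,2,2],
)

```text
time: 13.68
eef_pos: [0.5506, 0.2102, 0.0983]
tcp_rot: [-0.163, 0.987, 0.0, -0.0]
contact_force: [0.1, -0.3, -3.8]
opening: 0.134
```

send_rows(
  translation=[
    [0,0,0.025],
    [0,0,0.025],
    [0,0,0],
  ],
  rotation=[
    [0,0,0],
    [0,0,0],
    [0,0,0],
  ],
  grip=[2,2,2],
)

```text
time: 14.05
eef_pos: [0.5506, 0.2102, 0.0968]
tcp_rot: [-0.163, 0.987, 0.0, -0.0]
contact_force: [-0.7, 0.2, -5.0]
opening: 0.134
```

send_rows(
  translation=[
    [0,0,0.02],
    [0,0,0],
  ],
  rotation=[
    [0,0,0],
    [0,0,0],
  ],
  grip=[2,2],
)

```text
time: 14.3
eef_pos: [0.5507, 0.2103, 0.0964]
tcp_rot: [-0.163, 0.987, 0.0, 0.0]
contact_force: [-0.0, 0.1, -4.4]
opening: 0.133
```

send_rows(
  translation=[
    [0,0,0.02],
    [0,0,0],
  ],
  rotation=[
    [0,0,0],
    [0,0,0],
  ],
  grip=[2,2],
)

```text
time: 14.55
eef_pos: [0.5507, 0.2103, 0.0963]
tcp_rot: [-0.164, 0.987, -0.0, 0.0]
contact_force: [-2.0, -0.2, -1.4]
opening: 0.13
```

send_rows(
  translation=[
    [0,0,0.015],
    [0,0,0],
  ],
  rotation=[
    [0,0,0],
    [0,0,0],
  ],
  grip=[2,2],
)

```text
time: 14.8
eef_pos: [0.5508, 0.2103, 0.0963]
tcp_rot: [-0.164, 0.987, -0.0, 0.0]
contact_force: [-3.4, -0.8, 4.0]
opening: 0.129
```

The lugs rest on the track: contact at TCP z 0.0963 against 0.0964 expected, with about 8 N of push. I turn clockwise, about the pot's axis. The notch cannot start before about 21°, so I go to 20° first.

send_rows(
  translation=[
    [0,0.003,0],
    [0,0.003,0],
    [0,0.003,0],
    [0,0.003,0],
    [0,0.003,0],
  ],
  rotation=[
    [0,0,0.4],
    [0,0,0.4],
    [0,0,0.4],
    [0,0,0.4],
    [0,0,0.4],
  ],
  grip=[2,2,2,2,2],
)

```text
time: 15.42
eef_pos: [0.5516, 0.2111, 0.0962]
tcp_rot: [-0.076, 0.997, 0.0, 0.001]
contact_force: [1.3, 0.8, 4.4]
opening: 0.133
```

send_rows(
  translation=[
    [0,0.003,0],
    [0,0.003,0],
    [0,0.003,0],
    [0,0.003,0],
    [0,0.003,0],
  ],
  rotation=[
    [0,0,0.4],
    [0,0,0.4],
    [0,0,0.4],
    [0,0,0.4],
    [0,0,0.4],
  ],
  grip=[2,2,2,2,2],
)

```text
time: 16.05
eef_pos: [0.5516, 0.2116, 0.0962]
tcp_rot: [0.012, 1.0, 0.001, 0.001]
contact_force: [-0.5, 0.4, 4.9]
opening: 0.132
```

send_rows(
  translation=[
    [0,0.0015,0],
    [0,0.0015,0],
    [0,0.0015,0],
    [0,0.0015,0],
  ],
  rotation=[
    [0,0,0.25],
    [0,0,0.25],
    [0,0,0.25],
    [0,0,0.25],
  ],
  grip=[2,2,2,2],
)

```text
time: 16.55
eef_pos: [0.5516, 0.2118, 0.0962]
tcp_rot: [0.055, 0.998, 0.001, 0.001]
contact_force: [-0.6, 1.2, 5.4]
opening: 0.132
```

send_rows(
  translation=[
    [0,0.0015,0],
    [0,0.0015,0],
    [0,0.0015,0],
    [0,0.0015,0],
  ],
  rotation=[
    [0,0,0.25],
    [0,0,0.25],
    [0,0,0.25],
    [0,0,0.25],
  ],
  grip=[2,2,2,2],
)

```text
time: 17.05
eef_pos: [0.5516, 0.212, 0.0962]
tcp_rot: [0.098, 0.995, 0.001, 0.001]
contact_force: [-0.3, 0.9, 4.6]
opening: 0.129
```

send_rows(
  translation=[
    [0,0.0015,0],
    [0,0.0015,0],
    [0,0.0015,0],
    [0,0.0015,0],
  ],
  rotation=[
    [0,0,0.25],
    [0,0,0.25],
    [0,0,0.25],
    [0,0,0.25],
  ],
  grip=[2,2,2,2],
)

```text
time: 17.55
eef_pos: [0.5518, 0.2121, 0.0962]
tcp_rot: [0.142, 0.99, 0.001, 0.002]
contact_force: [-0.2, 1.1, 3.9]
opening: 0.135
```

send_rows(
  translation=[
    [0,0.0015,0.004],
    [0,0.0015,0],
    [0,0.0015,0],
    [0,0.0015,0],
  ],
  rotation=[
    [0,0,0.25],
    [0,0,0.25],
    [0,0,0.25],
    [0,0,0.25],
  ],
  grip=[2,2,2,2],
)

```text
time: 18.05
eef_pos: [0.5519, 0.2124, 0.0962]
tcp_rot: [0.185, 0.983, 0.001, 0.002]
contact_force: [0.2, 2.0, 4.9]
opening: 0.13
```

send_rows(
  translation=[
    [0,0.0015,0],
    [0,0.0015,0],
    [0,0.0015,0],
    [0,0.0015,0],
  ],
  rotation=[
    [0,0,0.25],
    [0,0,0.25],
    [0,0,0.25],
    [0,0,0.25],
  ],
  grip=[2,2,2,2],
)

```text
time: 18.55
eef_pos: [0.5519, 0.2127, 0.0962]
tcp_rot: [0.227, 0.974, 0.001, 0.001]
contact_force: [-0.9, 1.7, 4.8]
opening: 0.129
```

send_rows(
  translation=[
    [0,0.0015,0],
    [0,0.0015,0],
    [0,0.0015,0],
    [0,0.0015,0],
  ],
  rotation=[
    [0,0,0.25],
    [0,0,0.25],
    [0,0,0.25],
    [0,0,0.25],
  ],
  grip=[2,2,2,2],
)

```text
time: 19.05
eef_pos: [0.5519, 0.2129, 0.0959]
tcp_rot: [0.27, 0.963, 0.001, 0.001]
contact_force: [1.2, 3.5, 5.6]
opening: 0.135
```

send_rows(
  translation=[
    [0,0.0015,0],
    [0,0.0015,0],
    [0,0,0],
  ],
  rotation=[
    [0,0,0.25],
    [0,0,0.25],
    [0,0,0],
  ],
  grip=[2,2,2],
)

```text
time: 19.42
eef_pos: [0.5514, 0.2122, 0.0953]
tcp_rot: [0.29, 0.957, 0.0, 0.001]
contact_force: [2.5, 2.4, 3.1]
opening: 0.131
```

Run:
```python
from h import *
for i in range(3):
    s=ctrl.get_state();print(s["eef_pos"],s["tcp_rot"],s["contact_force"],s["wrist_torque"])
```

```text
[0.55144958 0.21219814 0.09525996] [2.90025266e-01 9.57018529e-01 3.18583164e-04 8.82585994e-04] [2.50495649 2.40031236 3.13821313] [ 0.60781621 -0.76811996  0.03143587]
[0.55144958 0.21219814 0.09525996] [2.90025266e-01 9.57018529e-01 3.18583164e-04 8.82585994e-04] [2.50495649 2.40031236 3.13821313] [ 0.60781621 -0.76811996  0.03143587]
[0.55144958 0.21219814 0.09525996] [2.90025266e-01 9.57018529e-01 3.18583164e-04 8.82585994e-04] [2.50495649 2.40031236 3.13821313] [ 0.60781621 -0.76811996  0.03143587]
```

Push is dropping and z has gone down about 1 mm: the lugs seem to be entering the notch edge. I turn a little more while pressing lightly and easing the side force.

send_rows(
  translation=[
    [0,0.01,0],
    [0,0.004,0.02],
    [0,0,0],
  ],
  rotation=[
    [0,0,0.2],
    [0,0,0.2],
    [0,0,0],
  ],
  grip=[2,2,2],
)

```text
time: 19.8
eef_pos: [0.5497, 0.2123, 0.0927]
tcp_rot: [0.307, 0.952, -0.001, -0.002]
contact_force: [3.5, 3.2, -5.3]
opening: 0.137
```

```bash
python3 -c "
from h import *
s=ctrl.get_state();print(s['eef_pos'],s['tcp_rot'],s['contact_force'],s['wrist_torque'])"
```

```text
[0.54970699 0.21232666 0.09266144] [ 3.06838269e-01  9.51760125e-01 -6.44422694e-04 -1.58922193e-03] [ 3.54345478  3.18367573 -5.31655041] [ 0.6843395  -0.56641693 -0.13533437]
```

Push gone and z has dropped to 0.0927: in the notch. I lower gently to the floor (TCP about 0.0904).

send_rows(
  translation=[
    [0,0,0.02],
    [0,0,0.02],
    [0,0,0],
  ],
  rotation=[
    [0,0,0.1],
    [0,0,0],
    [0,0,0],
  ],
  grip=[2,2,2],
)

```text
time: 20.18
eef_pos: [0.55, 0.2123, 0.0926]
tcp_rot: [0.31, 0.951, -0.001, -0.001]
contact_force: [0.4, 1.3, -4.0]
opening: 0.133
```

```bash
python3 -c "
from h import *
s=ctrl.get_state();print(s['eef_pos'],s['tcp_rot'],s['contact_force'],s['wrist_torque'])"
```

```text
[0.54997215 0.21231115 0.09259717] [ 3.10404579e-01  9.50603376e-01 -8.40031122e-04 -1.22999411e-03] [ 0.39425937  1.29062678 -3.97909002] [ 0.4035261  -0.10226975 -0.08330712]
```

send_rows(
  translation=[
    [0,0,0.02],
    [0,0,0.01],
    [0,0,0],
  ],
  rotation=[
    [0,0,0],
    [0,0,0],
    [0,0,0],
  ],
  grip=[2,2,2],
)

```text
time: 20.55
eef_pos: [0.5507, 0.2122, 0.0922]
tcp_rot: [0.31, 0.951, -0.001, -0.0]
contact_force: [0.1, -0.3, -4.0]
opening: 0.13
```

```bash
python3 -c "
from h import *
s=ctrl.get_state();print(s['eef_pos'],s['tcp_rot'],s['contact_force'],s['wrist_torque'])"
```

```text
[0.55067826 0.2122114  0.09218677] [ 3.10359203e-01  9.50619103e-01 -6.03711318e-04 -3.47989850e-04] [ 0.14315254 -0.26198291 -3.96047153] [ 0.12916624  0.04485446 -0.0236297 ]
```

Free and centred, no side force. Lowering on.

send_rows(
  translation=[
    [0,0,0.02],
    [0,0,0.02],
    [0,0,0],
    [0,0,0],
  ],
  rotation=[
    [0,0,0],
    [0,0,0],
    [0,0,0],
    [0,0,0],
  ],
  grip=[2,2,2,2],
)

```text
time: 21.05
eef_pos: [0.551, 0.2125, 0.0912]
tcp_rot: [0.31, 0.951, -0.0, -0.0]
contact_force: [-0.1, 0.5, -5.4]
opening: 0.133
```

send_rows(
  translation=[
    [0,0,0.02],
    [0,0,0.01],
    [0,0,0],
    [0,0,0],
  ],
  rotation=[
    [0,0,0],
    [0,0,0],
    [0,0,0],
    [0,0,0],
  ],
  grip=[2,2,2,2],
)

```text
time: 21.55
eef_pos: [0.5511, 0.2126, 0.0904]
tcp_rot: [0.311, 0.951, 0.0, 0.0]
contact_force: [0.0, 0.1, -4.3]
opening: 0.134
```

send_rows(
  translation=[
    [0,0,0.015],
    [0,0,0.015],
    [0,0,0],
    [0,0,0],
  ],
  rotation=[
    [0,0,0],
    [0,0,0],
    [0,0,0],
    [0,0,0],
  ],
  grip=[2,2,2,2],
)

```text
time: 22.05
eef_pos: [0.5512, 0.2126, 0.0903]
tcp_rot: [0.31, 0.951, -0.0, 0.0]
contact_force: [-3.5, -0.2, 4.6]
opening: 0.134
```

Seated at TCP z 0.0903: 6.0 mm below the track, firm push, tool level. I ease off, release and lift away.

send_rows(
  translation=[
    [0,0,-0.015],
    [0,0,0],
    [0,0,0],
    [0,0,0],
    [0,0,0],
  ],
  rotation=[
    [0,0,0],
    [0,0,0],
    [0,0,0],
    [0,0,0],
    [0,0,0],
  ],
  grip=[2,20,40,45,45],
)

```text
time: 22.68
eef_pos: [0.5512, 0.2126, 0.0899]
tcp_rot: [0.311, 0.951, 0.0, 0.0]
contact_force: [0.2, -0.5, -0.1]
opening: 0.526
```

send_rows(
  translation=[
    [0,0,-0.2],
    [0,0,-0.5],
    [0,0,-1],
    [0,0,-1],
    [0,0,-1],
  ],
  rotation=[
    [0,0,0],
    [0,0,0],
    [0,0,0],
    [0,0,0],
    [0,0,0],
  ],
  grip=[45,45,45,45,45],
)

```text
time: 23.3
eef_pos: [0.5513, 0.2127, 0.2034]
tcp_rot: [0.31, 0.951, 0.0, 0.001]
contact_force: [1.0, -0.7, -0.8]
opening: 0.53
```

send_rows(
  translation=[
    [0,0,-1],
    [0,0,0],
    [0,0,0],
  ],
  rotation=[
    [0,0,0],
    [0,0,0],
    [0,0,0],
  ],
  grip=[60,60,60],
)

```text
time: 23.68
eef_pos: [0.5506, 0.2125, 0.2304]
tcp_rot: [0.31, 0.951, -0.0, -0.0]
contact_force: [0.0, -0.6, 0.1]
opening: 0.703
```

Run:
```python
from h import *
s=ctrl.get_state();print(s["time"],s["eef_pos"],s["contact_force"],s["opening"])
im,K,M=cam("wrist");a,Ka,Ma=cam("scene");b,Kb,Mb=cam("side")
A=cv2.resize(a[150:270,300:420],(380,380),interpolation=cv2.INTER_CUBIC)
W=cv2.resize(im[100:300,180:390],(399,380))
cv2.imwrite("pics/end.png",np.hstack([W,A]))
# fin triangulated from scene and side dark blobs near holder
for c0,c,K,M in(("scene",a,Ka,Ma),("side",b,Kb,Mb)):
    print(c0,proj(K,M,(.5524,.212,.108)))
g=cv2.cvtColor(rect(im,K:=np.array(K),M,(.5524,.212),.084),cv2.COLOR_BGR2GRAY)if 0 else None
```

```text
23.675 [0.55061057 0.21250909 0.23041805] [ 1.70212241e-05 -6.35344999e-01  5.68208280e-02] 0.7031332610990025
scene [364.69944675 227.6205178 ]
side [282.55954733 289.46149202]
```

View pics/end.png

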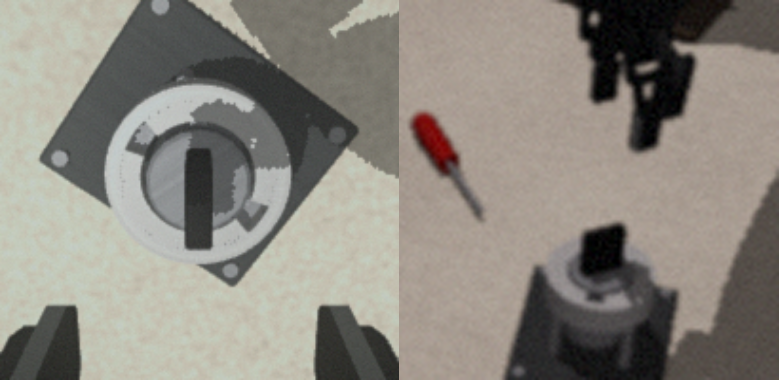

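The last picture shows the pot level and centred in the ring, its fin turned well away from the gaps, and the gripper clear. Handing in.

```bash
python3 -c "
from h import *
print(ticket.sign_off())"
```

```text
the job is handed in; nothing more can be done
None
```

The mid-sized pot (fin centre about 90 mm up) is hanging in the holder with its lugs in the locking notches. I handed the job in after about 24 s of robot time, with the gripper clear above it.

- **Track:** I lowered it through the two gaps. The lugs touched the track at TCP height 96.3 mm, against 96.4 mm expected.
- **Notch:** I turned it clockwise, pressing with about 9 N. At about 52–54° the upward push disappeared and the pot began to drop. The lugs bottomed at TCP height 90.3 mm, 6.0 mm below the track, with a firm push and the tool level.
- **After letting go:** the wrist force was near zero. The last pictures show the pot level and centred, with the fin turned away from the gaps. I checked the spool, jar and other bystanders only by keeping clear of them; I did not re-measure their positions.
- **What disagreed:** the wrist camera's estimates of where the pot sat in the grip differed by 1–2 mm, and one circle fit of the lid was plainly wrong, so I ignored it. As the lugs entered the notch there was a brief side force of about 5 N, which went away once they were in.

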